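# Complete the sample tray from the colour sorter

## Task

The rainbow-coloured fan belongs in the sample tray beside the white box, but someone has stood a red paint tin in its place: stand the tin upright on the bare worktop instead. Draw the rainbow fan out of the sorter, lying flat, by pressing on its top and pulling it toward you, and lay it cover up in the free place of the tray, lengthways, flat on the floor between the ribs. Leave the white box, the two other boxes in the sorter and everything else standing about where they are, and never tip the tin over.

Things in the scene. Friction and masses are not known exactly. Their poses are not given: they have to be found in the camera images.
- sorter: fixed white counter-top sorter with a clear top, 208 (x) x 202 (y) x 100 mm high; origin at the centre of its underside; its open front looks along its own -x. Three bays at y = +66, 0, -66 mm, each 60 mm wide inside (dividers 5 mm, only 20 mm high for the first 60 mm from the front), without a floor: the worktop is their floor. They hold three flat things, one each, lengthways, in any order, front ends up to 13 mm behind the front edge, too snug for fingers
- sorter_front (a point): middle of the sorter's front edge, at the worktop; axes as the sorter's. The clear top board (6 mm, underside 94 mm above the worktop) ends straight above this edge; a 3 mm label rail on the board's edge reaches from 100 down to 92 mm above the worktop
- rainbow_fan: thin colour fan deck with a rainbow-coloured cover, 182 (x, long) x 54 (y) x 19 mm (the part that carries pressure or grip is 16 mm high; 80 to 140 g); origin at the centre of its underside. Lies cover up, lengthways in one bay, its front end 4 to 12 mm behind the sorter's front edge; its leaves do not spread. Press with 6 to 12 N to draw it: its back slides easily on the worktop (friction 0.2), fingertips hold on its cover
- chip_box_pale: flat pale carton of chips, 195 (x) x 46 x 21 mm, in another bay of the sorter; origin at the centre of its underside
- chip_box_dark: flat carton of chips with a dark grey-green top, 180 (x) x 42 x 20 mm, in another bay of the sorter; origin at the centre of its underside
- tray: fixed wooden sample tray, 204 (x) x 163 (y) mm, two equal places lined in grey at y = +44 and y = -44 mm; origin at the centre of its underside. Floor top 4 mm up. Each place is 190 mm (x) by 61 mm (y), bounded by ribs 8 mm high above that floor: along both ends, and along the sides only for the last 40 mm at each end; the middle 110 mm of the sides is open for fingers
- red_tin: red paint tin, 60 mm diameter, 55 mm high, 0.14 to 0.28 kg; origin at the centre of its underside; stands in one of the tray's two places
- white_box: flat white sample box, 182 (x) x 54 (y) x 25 mm; origin at the centre of its underside; lies in the tray's other place
- orange_pot: orange tester pot, 49 mm diameter, 60 mm high, standing on the sorter's top; origin under its centre
- blue_tape: blue roll of masking tape, 90 mm diameter, 19 mm high, lying on the sorter's top; origin under its centre
- yellow_measure: yellow pocket tape measure, 78 x 54 x 62 mm high, on the worktop; origin under its centre
There are look-alikes about, which are no part of the job. What is shaped like the red_tin but pink is not meant.

How it is judged (in metres and radians):
On the way:
1. the rainbow fan is drawn at least 6 cm toward the sorter's front (its centre 6 to 28 cm in front of the sorter's centre), still lying flat and low (x of rainbow_fan in the frame of sorter between -0.28 and -0.066 m and height (world z) of rainbow_fan below 0.016 m and angle between rainbow_fan's own z axis and vertical below 0.15 rad), for 0.1 s.
At the end, for the whole second after the job is handed in: Fan cover up, flat (4 degrees) on the floor of the free place, centre within 7 mm along and 6 mm across, long axis within 4 degrees of the tray's, either way round. Red tin upright on the worktop, clear of the fan. White box moved less than 15 mm. Fan and tin at rest ((y of rainbow_fan in the frame of tray between 0.038 and 0.05 m or y of rainbow_fan in the frame of tray between -0.05 and -0.038 m) and x of rainbow_fan in the frame of tray between -0.007 and 0.007 m and z of rainbow_fan in the frame of tray between 0 and 0.0075 m and angle between each of rainbow_fan, red_tin's own z axis and vertical below 0.08 rad and angle between the x axis of rainbow_fan and the x axis of tray, either way round below 0.07 rad and height (world z) of red_tin between -0.004 and 0.003 m and linear speed of each of rainbow_fan, red_tin below 0.02 m/s and distance of white_box from where it was at the start of the episode below 0.015 m and contact force between rainbow_fan and red_tin below 0.05 N); the robot touches nothing.
It fails at once if the red tin is tipped over (more than 35 degrees) (angle between red_tin's own z axis and vertical above 0.6 rad).
It fails at once if the white box is moved more than 15 mm (distance of white_box from where it was at the start of the episode above 0.015 m).
It fails at once if one of the two boxes of chips in the sorter is moved more than 20 mm (distance of any of chip_box_pale, chip_box_dark from where it was at the start of the episode above 0.02 m).
It fails at once if anything else standing about is moved more than 25 mm (distance of any of orange_pot, blue_tape, yellow_measure from where it was at the start of the episode above 0.025 m).
It also fails if it takes over 72 s, if anything falls off the work surface, if the arm or the gripper's body presses on something with over 40 N, if the wrist force passes 120 N, or if a joint passes its speed limit or range.

## Robot

A 6-joint arm with a two-finger parallel gripper is mounted at the origin on the work surface; the furniture and walls round the work are solid. World frame = base frame: x ahead of the robot, y to its left, z up, the work surface at z = 0. Lengths are in m, angles in degrees, forces in N, time in s.
With the tool pointing down it reaches from about 0.4 to 0.825 m from the base axis. Payload 7 kg.
Tool frame: the origin (TCP) lies between the finger pads; the fingertips stand 22 mm ahead of it and the grasp point (between the pads) lies 3 mm ahead of it; z points along the fingers, y is the direction in which the jaws open and shut (so a half turn about z gives the same grasp; the last joint's range is limited). The gripper opens to 88 mm and grips with 3 to 60 N. Pads are 19 mm wide; open, the fingers measure 130 mm over their backs; the gripper's body (78 mm by 193 mm) begins 47 mm behind the grasp point.
Start: joints at [87.095, 20.546, 0.682, 0, -70.136, -16.507], TCP at [0.224, 0.637, 0.249] pointing down, gripper open.
Joint ranges: [-176.03, 176.03], [-82.01, 121.73], [-58.28, 71.71], [-173.87, 95.51], [-174.79, -0.11], [-173.66, 173.66]. Speed limits (degrees/s): [136.94, 136.94, 172.46, 180, 180, 180].

## Interface

Orientations are given as [roll, pitch, yaw] about the fixed x, y, z axes, in that order (R = Rz(yaw) Ry(pitch) Rx(roll)).
In Python, from plant import telemetry, cams, r gives the robot as it stands.
- The arm moves only by the tool carry_out, never from a script. Its argument "commands" is one flat list of numbers, 5 for each row, row after row: the shift along the world's x, y, z as a fraction of full scale, then the turn about the world's z as a fraction of full scale, then the gripper's target within -1 to 1 (shut at 1, half-way at 0, fully open at -1). In form: [x, y, z, turn, claw, x, y, z, turn, claw, ...]. A call has 1 to 8 rows; each row shifts and turns the commanded pose from where the row before left it; what a row does not reach is not made up. Full scale, the value 1, is 0.04 m for a shift and 4 degrees for a turn. A row lasts 1/10 s, in which the tool goes at most 50 mm and 8.59 degrees, less where a joint would pass 70% of its speed; a pose out of reach is approached as far as the arm can. A call with a number of a shift or a turn outside -1 to 1 is refused whole. A call with a gripper value outside its range is refused whole. The fingers move at their own pace and stop on an object; "grip_force" is the grip in N (left out, the last holds). Time passes only in rows, so rows that do not move let the fingers close. It gives the time, the measured TCP pose, the force and the opening at its end, in the units of the state.
- telemetry.get_state(): the state, without advancing time (a new reading comes with each control period).
- cams.capture(name): name is "scene" or "top" or "wrist"; returns a dict with "frame" (480x640x3 uint8, red, green, blue), "camera_matrix" (3x3 intrinsics, pixels), "k1" (the pictures are not rectified: a ray, as slopes to the right and down, at radius r is drawn at 1 + k1 r^2 times it, then the intrinsics apply), "camera_from_world" (4x4, takes a point from world to camera coordinates); the wrist camera has in their place "mount" (4x4, takes a point from camera to tool coordinates, whose origin is the TCP and whose axes are the flange's). Camera axes: x right, y down, z forward; pixel columns grow to the right and rows downward; lengths in m; the calibration is good to about 2 mm. A picture is of the moment at which its call begins: read the wrist's pose just before it. There is no depth.
- r.close_job(): hands the job in, once; it reports no verdict.
The state is a dict: "time_s": time; "joints": joint angles; "qd": joint speeds; "joint_torque": joint torques, N m; "tcp_pos": TCP position; "eef_rot": TCP orientation; "contact_force": force on the tool from outside, world axes, zero at the start; "moment": the same for the moment, N m; "gripper_width": finger opening in m.
Only numpy, scipy, OpenCV 4.12 (cv2) and the standard library are available. Lean on these libraries where they do the work, as an engineer would, in place of code of your own. Each camera call takes 0.05 s, during which the arm holds its last target. There are 200 camera calls.

## Working session

There is one attempt and no reset: what is moved stays moved. The work goes in short steps, Python scripts to look and compute and a tool call to move; the robot and the scene stay as the last step left them, time stands still between calls to the robot, and variables do not carry over. Pictures are saved under pics/ and viewed, about 8 in all and at most 12, crops included, and the job is handed in when it is done.

Besides the shell and the picture viewer there is one more tool, called after "Request:" by a JSON object that holds its "api" and its "payload". carry_out: Moves the arm, as the interface text tells. Shift numbers are shares of 0.04 m and turn numbers shares of 4 degrees, none past 1 either way. Its arguments: {"type":"object","properties":{"commands":{"type":"array"},"grip_force":{"type":"number"}},"required":["commands"]}

```bash
ls; mkdir -p pics
cat > h.py <<'E'
import numpy as np, cv2, pickle
from scipy.spatial.transform import Rotation as R
from plant import telemetry, cams, r
def cap(n):
    s=telemetry.get_state(); c=cams.capture(n)
    if n=="wrist":
        T=np.eye(4); T[:3,:3]=R.from_euler('xyz',s['eef_rot'],degrees=True).as_matrix(); T[:3,3]=s['tcp_pos']
        c['wfc']=T@np.array(c['mount'])
    else: c['wfc']=np.linalg.inv(np.array(c['camera_from_world']))
    return c
def px2w(c,uv,z):
    uv=np.atleast_2d(np.float64(uv)); K=np.array(c['camera_matrix'])
    p=cv2.undistortPointsIter(uv.reshape(-1,1,2),K,np.array([c['k1'],0,0,0.]),None,None,(3,50,1e-10)).reshape(-1,2) if hasattr(cv2,'undistortPointsIter') else cv2.undistortPoints(uv.reshape(-1,1,2),K,np.array([c['k1'],0,0,0.])).reshape(-1,2)
    d=np.c_[p,np.ones(len(p))]@c['wfc'][:3,:3].T; o=c['wfc'][:3,3]
    return o+d*((z-o[2])/d[:,2])[:,None]
def w2px(c,P):
    M=np.linalg.inv(c['wfc']); P=np.atleast_2d(np.float64(P))
    return cv2.projectPoints(P.reshape(-1,1,3),cv2.Rodrigues(M[:3,:3])[0],M[:3,3],np.array(c['camera_matrix']),np.array([c['k1'],0,0,0.]))[0].reshape(-1,2)
def save(c,n): cv2.imwrite('pics/'+n,c['frame'][:,:,::-1])
E
python3 - <<'E'
from h import *
print(telemetry.get_state())
for n in('top','scene'):
    c=cap(n); save(c,n+'0.png'); print(n,c['k1'],c['wfc'].round(3).tolist()); pickle.dump({k:np.array(v) for k,v in c.items()},open(n+'0.pkl','wb'))
E
```

```text
pics
{'time_s': 0.0, 'joints': array([ 8.70981361e+01,  2.05897391e+01,  6.32406829e-01, -2.00669753e-02,
       -7.01358495e+01, -1.65062608e+01]), 'qd': array([-0.04101607,  0.0433225 , -0.02183813,  0.06268622, -0.06634467,
        0.03879553]), 'joint_torque': array([-1.14636114e-03, -5.82713807e+01,  2.93058622e+01,  6.99699238e+00,
        6.87793960e-03, -1.59854899e-04]), 'tcp_pos': array([0.22417763, 0.63619127, 0.24763159]), 'eef_rot': array([ 1.79905298e+02, -8.39054859e-03, -1.94149517e+01]), 'contact_force': array([-0.45224991,  0.68954529,  0.89946627]), 'moment': array([-0.01882488,  0.03776523,  0.01857851]), 'gripper_width': 0.08766294747358604}
top -0.13223906442709443 [[0.017, -0.981, 0.196, 0.343], [-1.0, -0.02, -0.013, -0.182], [0.017, -0.195, -0.981, 1.056], [0.0, 0.0, 0.0, 1.0]]
scene -0.0883085932414852 [[-0.814, -0.358, 0.458, 0.071], [-0.582, 0.502, -0.64, 0.405], [-0.001, -0.788, -0.616, 0.696], [0.0, 0.0, 0.0, 1.0]]
```

View pics/top0.png

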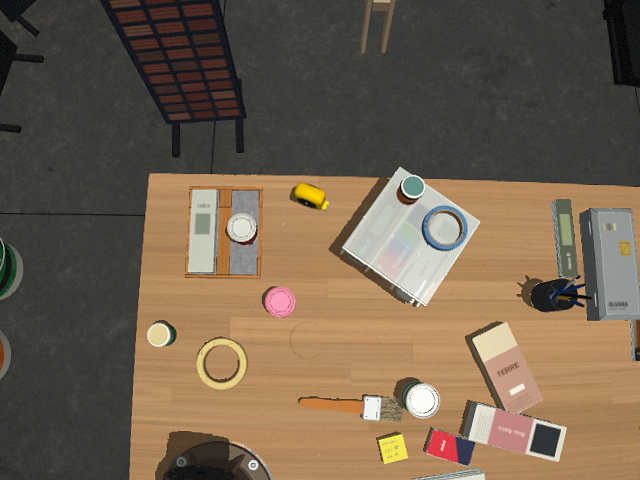

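View pics/scene0.png

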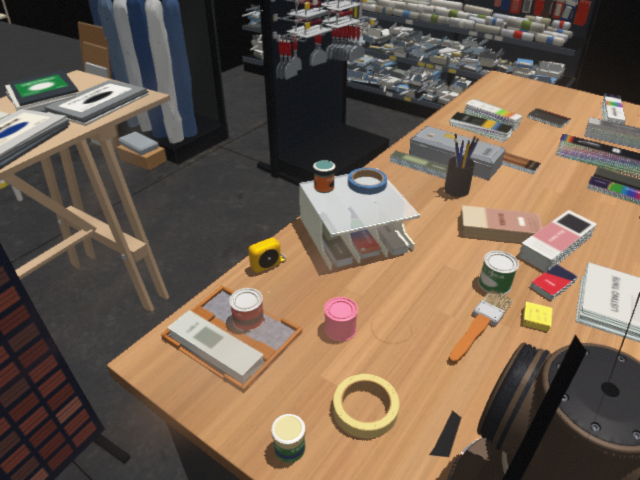

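Run:
```python
from h import *
c=pickle.load(open('top0.pkl','rb'))
def p(n,uv,z): print(n,px2w(c,uv,z).round(3).tolist())
p('sorter top',[(403,168),(480,220),(420,305),(343,250)],.1)
p('tray',[(191,187),(263,188),(261,277),(186,276)],.012)
p('tin',[(242,227)],.055);p('pink',[(280,301)],.055);p('pot',[(412,187)],.16);p('yellow',[(311,195)],.06)
p('tape ring',[(222,363)],.0);p('tin green',[(421,400)],.06);p('brush',[(300,402)],0); p('edge',[(150,175),(640,185)],0)
f=c['frame'][:,:,::-1]
a=cv2.resize(f[160:315,335:490],(600,600),interpolation=cv2.INTER_CUBIC)
s=pickle.load(open('scene0.pkl','rb'))['frame'][:,:,::-1]
cv2.imwrite('pics/crop1.png',cv2.resize(np.hstack([f[160:315,335:490],s[160:275:,285:425][:115].repeat(1,0) if 0 else cv2.copyMakeBorder(s[150:275,285:425],0,30,0,0,0)]),None,fx=2.7,fy=2.7,interpolation=cv2.INTER_CUBIC))
```

```text
sorter top [[0.683, -0.37, 0.1], [0.576, -0.528, 0.1], [0.402, -0.399, 0.1], [0.509, -0.247, 0.1]]
tray [[0.66, 0.086, 0.012], [0.66, -0.075, 0.012], [0.462, -0.078, 0.012], [0.461, 0.084, 0.012]]
tin [[0.561, -0.039, 0.055]]
pink [[0.409, -0.123, 0.055]]
pot [[0.624, -0.375, 0.16]]
yellow [[0.632, -0.182, 0.06]]
tape ring [[0.279, -0.001, 0.0]]
tin green [[0.216, -0.408, 0.06]]
brush [[0.202, -0.167, 0.0]]
edge [[0.69, 0.187, 0.0], [0.699, -0.982, 0.0]]
```

View pics/crop1.png

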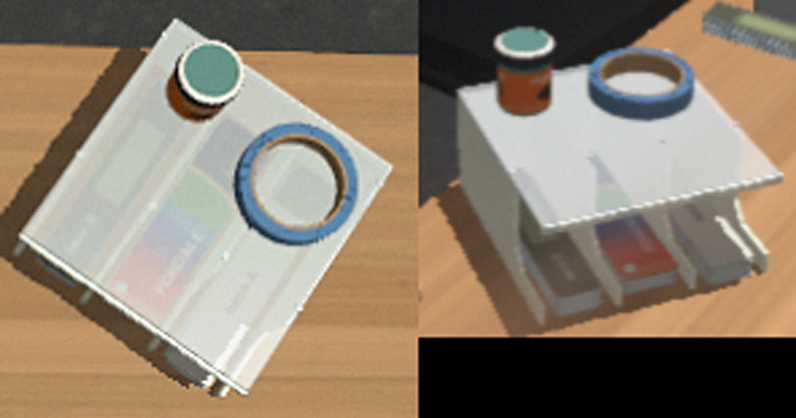

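Request:
{"api": "carry_out", "payload": {"commands": [0.44,-0.89,0,-0.93,-1,0.44,-0.89,0,-0.93,-1,0.44,-0.89,0,-0.93,-1,0.44,-0.89,0,-0.93,-1,0.44,-0.89,0,-0.93,-1,0.44,-0.89,0,-0.93,-1,0.44,-0.89,0,-0.93,-1,0.44,-0.89,0,-0.93,-1]}}

```text
time_s: 0.9
tcp_pos: [0.3654, 0.3501, 0.2484]
eef_rot: [180.0, -0.0, -49.3]
contact_force: [0.8, 0.3, 0.3]
gripper_width: 0.0876
```

Request:
{"api": "carry_out", "payload": {"commands": [0.44,-0.89,0,-0.93,-1,0.44,-0.89,0,-0.93,-1,0.44,-0.89,0,-0.93,-1,0.44,-0.89,0,-0.93,-1,0.44,-0.89,0,-0.93,-1,0.44,-0.89,0,-0.93,-1,0.44,-0.89,0,-0.93,-1,0.44,-0.89,0,-0.93,-1]}}

```text
time_s: 1.7
tcp_pos: [0.5062, 0.0654, 0.2485]
eef_rot: [180.0, 0.0, -79.1]
contact_force: [1.1, 0.3, -0.5]
gripper_width: 0.0876
```

Run:
```python
from h import *
s=telemetry.get_state(); print(s['time_s'],s['tcp_pos'],s['eef_rot'],s['joints'].round(1))
c=cap('wrist'); print(np.round(c['mount'],3).tolist(), np.round(c['camera_matrix'],0).tolist()); d=cap('scene')
cv2.imwrite('pics/w1.png',cv2.resize(np.hstack([c['frame'],d['frame']])[:,:,::-1],(800,300),interpolation=cv2.INTER_AREA))
```

```text
1.7 [0.50622095 0.06537584 0.24847963] [ 1.79992183e+02  4.18947806e-03 -7.90804169e+01] [ 29.4   4.9 -19.7  -0.  -65.3 -18.5]
[[0.0, -0.966, -0.257, 0.069], [1.0, 0.0, -0.0, 0.0], [0.0, -0.257, 0.966, -0.137], [0.0, 0.0, 0.0, 1.0]] [[419.0, 0.0, 324.0], [0.0, 419.0, 242.0], [0.0, 0.0, 1.0]]
```

View pics/w1.png

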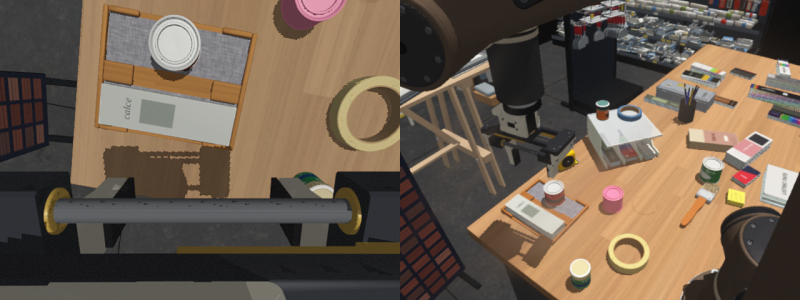

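Run:
```python
from h import *
c=cap('wrist'); d=cap('scene'); pickle.dump(c,open('w1.pkl','wb'))
a=cv2.resize(d['frame'][60:200,380-310:480-280+20+0+300-100],None,fx=1,fy=1)
print(a.shape)
x=d['frame'][50:310,100:420] if 0 else d['frame'][20:300,60:500]
cv2.imwrite('pics/g1.png',np.vstack([cv2.resize(c['frame'][260:480],(640,220)),cv2.resize(d['frame'][150:300,90:310] ,(520,355),interpolation=cv2.INTER_CUBIC).__class__(1) if 0 else cv2.copyMakeBorder(cv2.resize(d['frame'][60:300,120:300+40],(330,360),interpolation=cv2.INTER_CUBIC),0,0,0,310,cv2.BORDER_CONSTANT)])[:,:,::-1])
```

```text
(140, 350, 3)
```

View pics/g1.png

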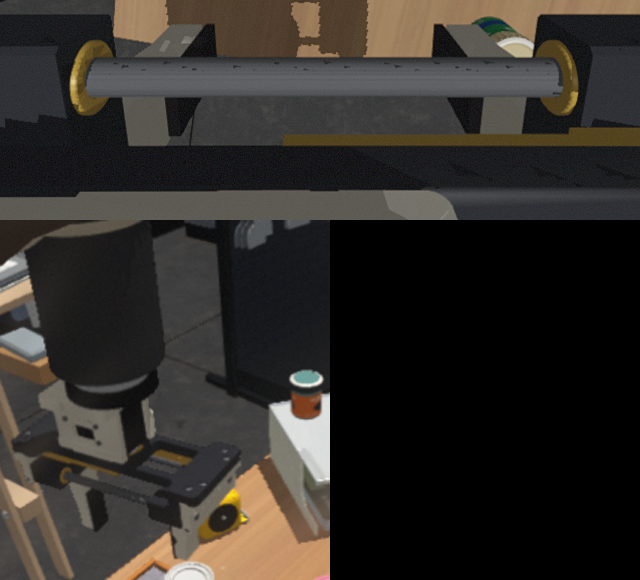

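Run:
```python
from h import *
c=pickle.load(open('w1.pkl','rb')); c['wfc']=np.array(c['mount'])
for z in(.022,0,-.03):
  for w in (.015,.0095,0,-.0095,-.015): print(z,w,w2px(c,[[w,-.044,z],[w,-.065,z],[w,.044,z]]).round(0).tolist())
f=cv2.cvtColor(c['frame'],cv2.COLOR_RGB2GRAY)
for v in (280,284,288,292,296,300,306): print(v,f[v,100:225:3].tolist())
```

```text
0.022 0.015 [[213.0, 270.0], [161.0, 270.0], [433.0, 270.0]]
0.022 0.0095 [[214.0, 283.0], [162.0, 283.0], [432.0, 283.0]]
0.022 0 [[216.0, 305.0], [164.0, 305.0], [431.0, 305.0]]
0.022 -0.0095 [[217.0, 326.0], [167.0, 326.0], [429.0, 327.0]]
0.022 -0.015 [[218.0, 338.0], [168.0, 338.0], [429.0, 339.0]]
0 0.015 [[197.0, 291.0], [137.0, 291.0], [449.0, 291.0]]
0 0.0095 [[199.0, 305.0], [139.0, 305.0], [448.0, 305.0]]
0 0 [[201.0, 330.0], [142.0, 330.0], [446.0, 330.0]]
0 -0.0095 [[202.0, 354.0], [145.0, 354.0], [444.0, 354.0]]
0 -0.015 [[204.0, 367.0], [146.0, 367.0], [443.0, 367.0]]
-0.03 0.015 [[166.0, 330.0], [91.0, 330.0], [480.0, 331.0]]
-0.03 0.0095 [[168.0, 348.0], [94.0, 348.0], [478.0, 348.0]]
-0.03 0 [[171.0, 378.0], [98.0, 378.0], [475.0, 378.0]]
-0.03 -0.0095 [[174.0, 406.0], [103.0, 406.0], [472.0, 406.0]]
-0.03 -0.015 [[176.0, 422.0], [105.0, 422.0], [471.0, 422.0]]
280 [25, 25, 26, 28, 56, 140, 140, 140, 139, 142, 141, 144, 137, 141, 142, 139, 139, 139, 140, 139, 138, 133, 137, 67, 67, 67, 72, 72, 69, 69, 70, 66, 70, 69, 63, 66, 67, 70, 68, 66, 66, 63]
284 [31, 26, 27, 
[... 401 characters left out ...]
40, 138, 143, 142, 144, 139, 143, 143, 139, 137, 140, 140, 135, 138, 108, 87, 92, 88, 92, 89, 92, 93, 90, 89, 88, 89, 49, 2, 20, 15, 14, 22, 69, 68, 67]
296 [26, 25, 32, 20, 29, 128, 137, 139, 145, 145, 138, 143, 141, 143, 141, 140, 138, 139, 137, 137, 94, 91, 91, 88, 91, 92, 95, 93, 104, 109, 88, 103, 47, 17, 17, 19, 17, 18, 21, 71, 68, 69]
300 [56, 22, 19, 23, 22, 59, 56, 57, 60, 61, 58, 95, 94, 134, 141, 143, 141, 137, 132, 90, 93, 87, 110, 94, 94, 88, 91, 93, 125, 121, 115, 58, 18, 27, 15, 23, 22, 15, 21, 72, 72, 71]
306 [59, 62, 75, 23, 30, 61, 57, 57, 63, 64, 60, 61, 58, 62, 59, 56, 81, 88, 91, 88, 92, 114, 114, 89, 93, 93, 96, 93, 88, 88, 17, 22, 28, 12, 17, 13, 23, 20, 7, 70, 65, 70]
```

Run:
```python
from h import *
c=pickle.load(open('w1.pkl','rb'))
g=cv2.medianBlur(cv2.cvtColor(c['frame'],cv2.COLOR_RGB2GRAY),5)
h=cv2.HoughCircles(g[:140,200:360],cv2.HOUGH_GRADIENT,1,30,param1=100,param2=20,minRadius=30,maxRadius=55); print(h)
for x,y,rr in h[0][:2]: print(px2w(c,[(x+200,y),(x+200+rr,y)],.059))
t=pickle.load(open('top0.pkl','rb')); t['wfc']=np.linalg.inv(t['camera_from_world'])
g=cv2.medianBlur(cv2.cvtColor(t['frame'],cv2.COLOR_RGB2GRAY),3)
h=cv2.HoughCircles(g[200:260,215:270],cv2.HOUGH_GRADIENT,1,30,param1=100,param2=10,minRadius=10,maxRadius=22); print(h)
for x,y,rr in h[0][:2]: print(px2w(t,[(x+215,y+200),(x+215+rr,y+200)],.059))
```

```text
[[[82.5 70.5 39.6]]]
[[ 0.55659004 -0.04011187  0.059     ]
 [ 0.52835673 -0.0454771   0.059     ]]
[[[26.5 28.5 15.5]]]
[[ 0.55711806 -0.0383955   0.059     ]
 [ 0.55775551 -0.07071097  0.059     ]]
```

Request:
{"api": "carry_out", "payload": {"commands": [0.32,-0.63,-0.9,-0.68,-1,0.32,-0.63,-0.9,-0.68,-1,0.32,-0.63,-0.9,-0.68,-1,0.32,-0.63,-0.9,-0.68,-1,0,0,0,0,-1]}}

```text
time_s: 2.4
tcp_pos: [0.5545, -0.0352, 0.0992]
eef_rot: [179.5, -0.1, -90.0]
contact_force: [-1.9, 0.4, -0.0]
gripper_width: 0.0877
```

Run:
```python
from h import *
s=telemetry.get_state(); print(s['tcp_pos'],s['eef_rot'],s['joints'].round(1))
c=cap('wrist'); save(c,'w2.png'); pickle.dump(c,open('w2.pkl','wb'))
g=cv2.medianBlur(cv2.cvtColor(c['frame'],cv2.COLOR_RGB2GRAY),5)
h=cv2.HoughCircles(g,cv2.HOUGH_GRADIENT,1,60,param1=100,param2=30,minRadius=70,maxRadius=160); print(h)
if h is not None:
  for x,y,rr in h[0][:3]: print(px2w(c,[(x,y),(x+rr,y)],.059))
```

```text
[ 0.55454217 -0.03521613  0.09916191] [ 1.79492912e+02 -9.51812636e-02 -8.99628524e+01] [ 16.5  18.  -25.   -0.1 -47.6 -16.4]
[[[312.5 287.5  70.4]]]
[[ 0.55913188 -0.03600957  0.059     ]
 [ 0.52736484 -0.03594008  0.059     ]]
```

View pics/w2.png

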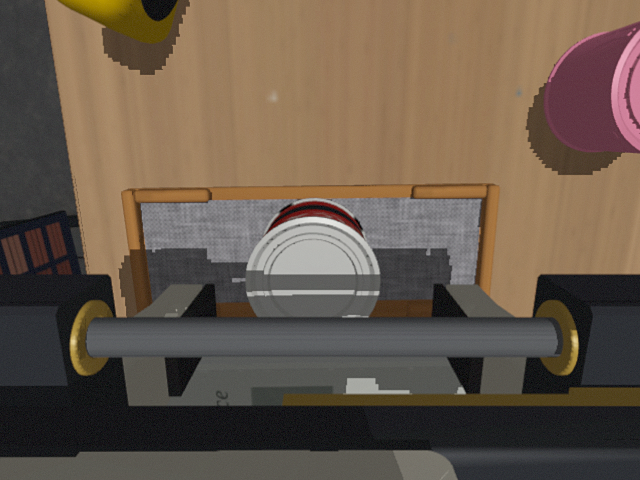

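Run:
```python
from h import *
c=pickle.load(open('w2.pkl','rb'))
print(px2w(c,[(313,218),(246,280),(380,280)],.059), 'tray corners',px2w(c,[(124,191),(497,186)],.012))
```

```text
[[ 0.55873175 -0.06793028  0.059     ]
 [ 0.58888031 -0.03965705  0.059     ]
 [ 0.52880182 -0.03953059  0.059     ]] tray corners [[ 0.66031781 -0.07304564  0.012     ]
 [ 0.46076442 -0.07571561  0.012     ]]
```

Request:
{"api": "carry_out", "payload": {"commands": [0.1,0.04,-0.6,0,-1,0,0,-0.575,0,-1,0,0,0,0,-1,0,0,0,0,0.8,0,0,0,0,1,0,0,0,0,1,0,0,0,0,1,0,0,0,0,1], "grip_force": 50}}

```text
time_s: 3.25
tcp_pos: [0.5612, -0.0321, 0.0585]
eef_rot: [-180.0, 0.0, -89.8]
contact_force: [-3.5, 1.8, 7.5]
gripper_width: 0.0594
```

Request:
{"api": "carry_out", "payload": {"commands": [0,0,0,0,0,0,0,-0.15,0,-0.8,0,0,0,0,-0.8,0,0,0,0,1,0,0,0,0,1,0,0,0,0,1,0,0,0,0,1,0,0,0,0,1], "grip_force": 50}}

```text
time_s: 4.05
tcp_pos: [0.5612, -0.0322, 0.0516]
eef_rot: [-180.0, -0.0, -89.8]
contact_force: [0.4, -0.5, 0.7]
gripper_width: 0.0597
```

Request:
{"api": "carry_out", "payload": {"commands": [0,0,0.2,0,1,0,0,0.5,0,1,0,0,1,0,1,0,0,1,0,1,0,0,0.5,0,1,0,0,0,0,1,0,0,0,0,1]}}

```text
time_s: 4.75
tcp_pos: [0.5608, -0.0321, 0.1798]
eef_rot: [-180.0, 0.0, -89.8]
contact_force: [-0.0, -0.0, -2.9]
gripper_width: 0.0596
```

Request:
{"api": "carry_out", "payload": {"commands": [-0.29,-0.45,0.07,0.96,1,-0.29,-0.45,0.07,0.96,1,-0.29,-0.45,0.07,0.96,1,-0.29,-0.45,0.07,0.96,1,-0.29,-0.45,0.07,0.96,1,-0.29,-0.45,0.07,0.96,1,-0.29,-0.45,0.07,0.96,1]}}

```text
time_s: 5.45
tcp_pos: [0.4783, -0.1588, 0.1975]
eef_rot: [179.8, 0.1, -62.8]
contact_force: [0.0, -0.0, -1.7]
gripper_width: 0.0595
```

Request:
{"api": "carry_out", "payload": {"commands": [-0.29,-0.45,0.07,0.96,1,-0.29,-0.45,0.07,0.96,1,-0.29,-0.45,0.07,0.96,1,-0.29,-0.45,0.07,0.96,1,-0.29,-0.45,0.07,0.96,1,-0.29,-0.45,0.07,0.96,1,-0.29,-0.45,0.07,0.96,1,0,0,0,0,1]}}

```text
time_s: 6.25
tcp_pos: [0.3968, -0.2852, 0.2174]
eef_rot: [179.9, 0.2, -36.1]
contact_force: [-0.4, 0.1, -1.1]
gripper_width: 0.0595
```

Run:
```python
from h import *
s=telemetry.get_state(); print(s['tcp_pos'],s['eef_rot'],s['joints'].round(1),s['gripper_width'])
c=cap('wrist'); save(c,'w3.png'); pickle.dump(c,open('w3.pkl','wb'))
```

```text
[ 0.39677204 -0.28520699  0.21740242] [ 1.79940063e+02  1.67844565e-01 -3.60516692e+01] [-12.6   4.3 -24.7  -0.  -61.1  66.6] 0.05950819005081991
```

View pics/w3.png

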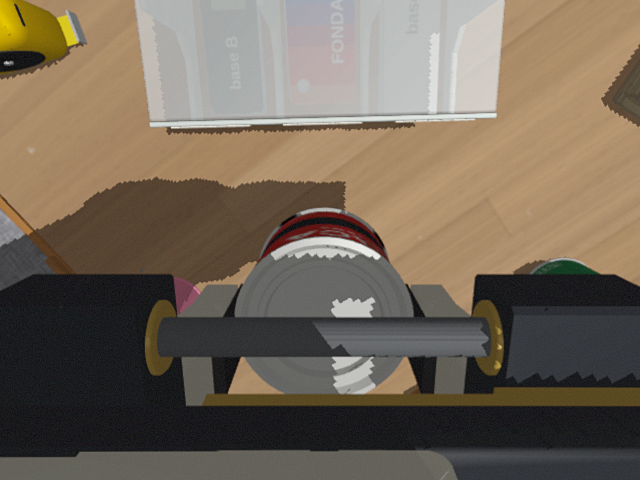

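Run:
```python
from h import *
c=pickle.load(open('w3.pkl','rb'))
P=px2w(c,[(149,124),(498,114),(150,127),(497,118)],.1); print(P)
for i in(0,2):
  d=P[i+1,:2]-P[i,:2]; print('len',np.hypot(*d),'yaw',np.degrees(np.arctan2(d[1],d[0]))+90,'mid',(P[i]+P[i+1])/2)
m=(P[0,:2]+P[1,:2])/2; d=P[1,:2]-P[0,:2]; ang=np.arctan2(d[1],d[0])+np.pi/2; X=np.array([np.cos(ang),np.sin(ang)]);Y=np.array([-X[1],X[0]])
def loc(uv,z): 
  q=px2w(c,uv,z)[:,:2]-m; return np.c_[q@X,q@Y].round(4)
print('fan front/left/right',loc([(320,106),(288,60),(355,60),(286,104),(354,104)],.019))
f=cv2.cvtColor(c['frame'],cv2.COLOR_RGB2GRAY)
for u in(155,230,320,340,430,490): print(u,f[92:136,u].tolist())
print(f[70,270:370].tolist()); print(c['frame'][80:128:2,320].tolist())
T=c['wfc']; t=telemetry.get_state()['tcp_pos'][:2]-m; print('tcp in front frame',t@X,t@Y)
# tin
print('tin rim top',px2w(c,[(325,235),(236,310),(413,310)],.2174-.0476+.055), 'bottom front',px2w(c,[(323,208)],.2174-.0476))
```

```text
[[ 0.51487815 -0.24549206  0.1       ]
 [ 0.39998401 -0.41297343  0.1       ]
 [ 0.51328032 -0.24482279  0.1       ]
 [ 0.39838393 -0.41139235  0.1       ]]
len 0.2031026132258545 yaw -34.45056935749544 mid [ 0.45743108 -0.32923274  0.1       ]
len 0.20235265456665283 yaw -34.5971447799521 mid [ 0.45583213 -0.32810757  0.1       ]
fan front/left/right [[ 0.0114  0.0021]
 [ 0.0445  0.0248]
 [ 0.0431 -0.0248]
 [ 0.0135  0.0279]
 [ 0.0121 -0.0238]]
155 [186, 188, 186, 187, 189, 188, 185, 188, 187, 188, 188, 186, 186, 188, 186, 187, 188, 186, 187, 188, 188, 186, 187, 187, 188, 188, 184, 177, 165, 132, 189, 214, 214, 209, 189, 141, 139, 144, 142, 142, 144, 142, 141, 138]
230 [172, 172, 173, 171, 171, 173, 171, 174, 173, 172, 173, 173, 172, 174, 173, 173, 174, 173, 171, 174, 173, 175, 180, 180, 173, 162, 147, 121, 192, 220, 219, 211, 192, 223, 190, 110, 68, 68, 72, 71, 67, 79, 130, 142]
320 [183, 183, 183, 185, 185, 184, 184, 185, 185, 183, 185, 185, 181, 182, 181, 181, 181, 182, 183, 182, 182, 182, 173, 154, 138, 143, 202, 223, 223, 207, 175, 220, 161, 80, 73, 78, 75, 88, 133, 153, 153, 1
[... 1136 characters left out ...]
 187, 190, 191, 191, 193, 194, 193, 195, 190, 183]
[[189, 175, 176], [187, 174, 173], [189, 178, 175], [188, 181, 178], [188, 181, 177], [190, 180, 178], [189, 181, 178], [190, 181, 179], [191, 183, 180], [189, 182, 180], [190, 184, 181], [190, 183, 180], [184, 180, 179], [183, 181, 177], [183, 181, 178], [185, 182, 179], [183, 182, 180], [174, 173, 171], [141, 138, 134], [198, 204, 200], [219, 225, 220], [175, 176, 170], [166, 160, 150], [89, 69, 51]]
tcp in front frame -0.07477453125714939 0.002851276836864674
tin rim top [[ 0.42620697 -0.30738172  0.2248    ]
 [ 0.42278847 -0.26811198  0.2248    ]
 [ 0.38794042 -0.3159876   0.2248    ]] bottom front [[ 0.42543935 -0.30598148  0.1698    ]]
```

Request:
{"api": "carry_out", "payload": {"commands": [0.27,-0.27,-0.5,0.3,1,0,0,-0.9,0,1,0,0,-0.9,0,1,0,0,-0.8,0,1,0,0,-0.55,0,1,0,0,0,0,1,0,0,0,0,1]}}

```text
time_s: 7.0
tcp_pos: [0.4095, -0.2946, 0.0725]
eef_rot: [179.9, 0.1, -34.8]
contact_force: [-0.1, 0.3, -1.5]
gripper_width: 0.0596
```

```bash
cat >> h.py <<'E'
M0=np.array([0.45743,-0.32923]); A0=np.radians(-34.6); X0=np.array([np.cos(A0),np.sin(A0)]); Y0=np.array([-X0[1],X0[0]])
def fr(p): q=np.atleast_2d(p)[:,:2]-M0; return np.c_[q@X0,q@Y0].round(4)
E
python3 - <<'E'
from h import *
s=telemetry.get_state(); print(s['tcp_pos'],s['eef_rot'],fr(s['tcp_pos']),s['contact_force'])
c=cap('wrist'); save(c,'w4.png'); pickle.dump(c,open('w4.pkl','wb'))
E
```

```text
[ 0.40949891 -0.29464924  0.07245667] [ 1.79948404e+02  9.86420759e-02 -3.48348971e+01] [[-0.0591  0.0012]] [-0.11503582  0.3097035  -1.52640833]
```

View pics/w4.png

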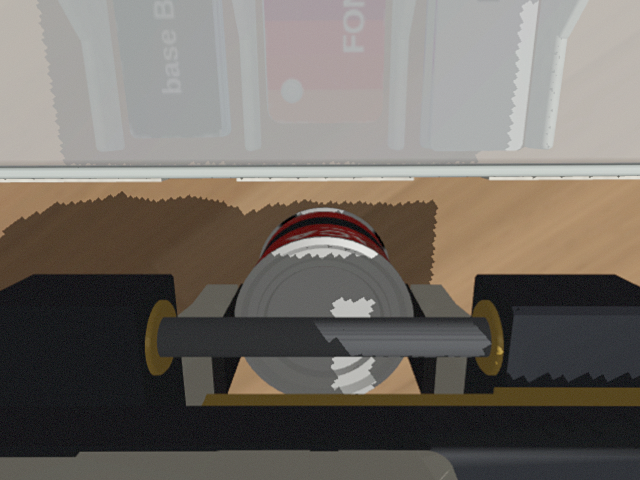

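Run:
```python
from h import *
c=pickle.load(open('w4.pkl','rb'))
print('div front z.02',fr(px2w(c,[(252,150),(397,150)],.02)),'z0',fr(px2w(c,[(252,152),(397,152)],0)))
print('fan',fr(px2w(c,[(325,124),(264,60),(386,60),(265,115),(386,115)],.019)))
print('rail back/front',fr(px2w(c,[(10,166),(320,166),(630,166),(320,175),(320,181)],.1)))
print('tin bottom front',fr(px2w(c,[(324,208)],.0249)))
f=c['frame'].mean(2).astype(int); print(f[110:190,330].tolist())
```

```text
div front z.02 [[ 0.0016  0.0325]
 [ 0.0013 -0.0316]] z0 [[-0.0003  0.0358]
 [-0.0006 -0.0351]]
fan [[ 0.0125  0.0002]
 [ 0.0385  0.0258]
 [ 0.0383 -0.0256]
 [ 0.0164  0.0262]
 [ 0.0162 -0.0264]]
rail back/front [[ 0.0014  0.0814]
 [ 0.0011  0.0018]
 [ 0.0008 -0.078 ]
 [-0.0012  0.0018]
 [-0.0027  0.0018]]
tin bottom front [[-0.0236  0.0007]]
[168, 168, 166, 165, 166, 166, 169, 167, 167, 166, 166, 166, 165, 165, 164, 165, 163, 164, 165, 164, 165, 165, 166, 165, 163, 167, 167, 165, 166, 165, 167, 166, 166, 165, 166, 166, 164, 166, 165, 166, 165, 168, 166, 167, 165, 168, 168, 166, 165, 161, 157, 152, 159, 162, 138, 108, 134, 179, 194, 202, 205, 204, 203, 201, 199, 189, 176, 167, 203, 214, 192, 154, 135, 139, 139, 139, 135, 139, 136, 138]
```

Request:
{"api": "carry_out", "payload": {"commands": [0.16,-0.11,0,0,1,0.16,-0.11,0,0,1,0.16,-0.11,0,0,1,0.16,-0.11,0,0,1,0.16,-0.11,0,0,1,0.08,-0.055,0,0,1,0,0,0,0,1,0,0,0,0,1]}}

```text
time_s: 7.85
tcp_pos: [0.4444, -0.3191, 0.0725]
eef_rot: [180.0, 0.0, -34.9]
contact_force: [0.1, 0.6, -1.9]
gripper_width: 0.0599
```

Run:
```python
from h import *
s=telemetry.get_state(); print(s['tcp_pos'],fr(s['tcp_pos']),s['contact_force'])
```

```text
[ 0.44441482 -0.3191285   0.07252342] [[-0.0164  0.0009]] [ 0.06486912  0.61109896 -1.91432685]
```

Request:
{"api": "carry_out", "payload": {"commands": [0.06,-0.04,0,0,1,0,0,-0.1,0,1,0,0,-0.075,0,1,0,0,0,0,1,0,0,0,0,1]}}

```text
time_s: 8.35
tcp_pos: [0.4471, -0.3208, 0.0656]
eef_rot: [180.0, 0.0, -34.9]
contact_force: [-0.7, -0.5, -1.8]
gripper_width: 0.0598
```

Request:
{"api": "carry_out", "payload": {"commands": [0,0,-0.04,0,1,0,0,0,0,1,0,0,0,0,1]}}

```text
time_s: 8.65
tcp_pos: [0.4472, -0.3208, 0.0642]
eef_rot: [180.0, -0.0, -34.9]
contact_force: [0.1, -1.3, -2.0]
gripper_width: 0.0596
```

Request:
{"api": "carry_out", "payload": {"commands": [0,0,-0.025,0,1,0,0,0,0,1,0,0,0,0,1]}}

```text
time_s: 8.95
tcp_pos: [0.4473, -0.3209, 0.0632]
eef_rot: [-180.0, -0.0, -34.8]
contact_force: [0.3, -0.0, -0.6]
gripper_width: 0.0595
```

Request:
{"api": "carry_out", "payload": {"commands": [0,0,-0.02,0,1,0,0,0,0,1,0,0,0,0,1]}}

```text
time_s: 9.25
tcp_pos: [0.4473, -0.3209, 0.063]
eef_rot: [180.0, -0.0, -34.8]
contact_force: [-1.8, 1.2, 5.2]
gripper_width: 0.0598
```

Request:
{"api": "carry_out", "payload": {"commands": [0,0,-0.02,0,1,0,0,0,0,1,0,0,0,0,1]}}

```text
time_s: 9.55
tcp_pos: [0.4473, -0.321, 0.0629]
eef_rot: [180.0, -0.1, -34.8]
contact_force: [-3.7, 3.5, 12.9]
gripper_width: 0.0593
```

Request:
{"api": "carry_out", "payload": {"commands": [-0.05,0.035,0.01,0,1,-0.12,0.083,0,0,1,-0.2,0.14,0,0,1,-0.2,0.14,0,0,1]}}

```text
time_s: 9.95
tcp_pos: [0.4254, -0.3052, 0.0629]
eef_rot: [-180.0, -0.2, -34.8]
contact_force: [1.3, -1.3, 5.2]
gripper_width: 0.0598
```

Run:
```python
from h import *
s=telemetry.get_state(); print(s['tcp_pos'],fr(s['tcp_pos']),s['contact_force'])
c=cap('wrist'); save(c,'w5.png'); pickle.dump(c,open('w5.pkl','wb'))
f=c['frame'].astype(int)
print([tuple(f[v,323]) for v in range(0,200,12)])
```

```text
[ 0.42537435 -0.30517739  0.06286646] [[-0.04    0.0016]] [ 1.26549513 -1.31791811  5.24898188]
[(np.int64(135), np.int64(147), np.int64(151)), (np.int64(133), np.int64(146), np.int64(151)), (np.int64(134), np.int64(146), np.int64(150)), (np.int64(132), np.int64(137), np.int64(147)), (np.int64(135), np.int64(140), np.int64(147)), (np.int64(133), np.int64(138), np.int64(148)), (np.int64(142), np.int64(139), np.int64(148)), (np.int64(142), np.int64(139), np.int64(147)), (np.int64(141), np.int64(138), np.int64(147)), (np.int64(150), np.int64(138), np.int64(142)), (np.int64(148), np.int64(136), np.int64(141)), (np.int64(147), np.int64(137), np.int64(142)), (np.int64(155), np.int64(140), np.int64(141)), (np.int64(155), np.int64(139), np.int64(143)), (np.int64(156), np.int64(141), np.int64(142)), (np.int64(154), np.int64(142), np.int64(143)), (np.int64(156), np.int64(141), np.int64(141))]
```

View pics/w5.png

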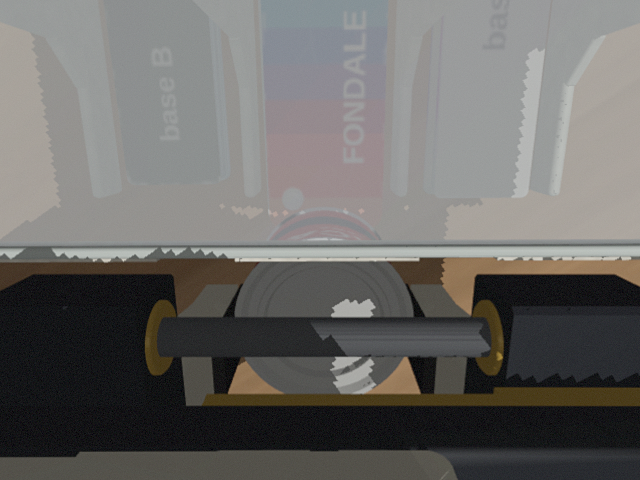

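Request:
{"api": "carry_out", "payload": {"commands": [-0.2,0.14,-0.01,0,1,-0.2,0.14,0,0,1,-0.2,0.14,0,0,1,-0.2,0.14,0,0,1,-0.2,0.14,0,0,1]}}

```text
time_s: 10.5
tcp_pos: [0.3858, -0.2772, 0.0627]
eef_rot: [-179.9, -0.2, -34.8]
contact_force: [1.8, -0.3, 8.3]
gripper_width: 0.0596
```

Request:
{"api": "carry_out", "payload": {"commands": [-0.2,0.14,0,0,1,-0.2,0.14,0,0,1,-0.2,0.14,0,0,1,-0.2,0.14,0,0,1,-0.15,0.105,0,0,1,-0.05,0.035,0,0,1,0,0,0,0,1]}}

```text
time_s: 11.2
tcp_pos: [0.3454, -0.249, 0.0627]
eef_rot: [-179.9, -0.2, -34.8]
contact_force: [-0.4, 1.9, 13.4]
gripper_width: 0.06
```

Run:
```python
from h import *
s=telemetry.get_state(); print(s['tcp_pos'],fr(s['tcp_pos']),s['contact_force'],s['joints'].round(1))
c=cap('top'); save(c,'t5.png'); pickle.dump(c,open('t5.pkl','wb')); w=cap('wrist'); save(w,'w6.png'); pickle.dump(w,open('w6.pkl','wb'))
# red-saturated region of fan in front of the edge, wrist view
h=cv2.cvtColor(w['frame'],cv2.COLOR_RGB2HSV); print([tuple(map(int,h[v,340])) for v in range(0,250,12)])
cv2.imwrite('pics/v10.png',np.vstack([w['frame'][:260],c['frame'][140:340]])[:,:,::-1])
```

```text
[ 0.34543934 -0.24896558  0.06273083] [[-0.1378  0.0025]] [-0.37387941  1.91326302 13.44840213] [ -9.    9.9 -43.7   0.1 -36.3  64.2]
[(99, 185, 165), (99, 187, 166), (100, 187, 165), (111, 176, 159), (111, 178, 159), (114, 157, 159), (135, 139, 141), (134, 135, 142), (140, 137, 134), (171, 175, 173), (170, 183, 171), (176, 174, 202), (179, 168, 216), (179, 168, 216), (2, 166, 216), (2, 172, 215), (2, 170, 216), (10, 123, 217), (0, 201, 114), (179, 181, 111), (40, 3, 235)]
```

View pics/v10.png

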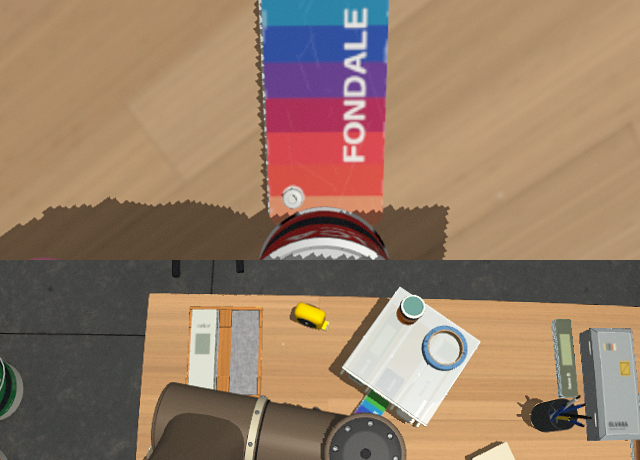

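Request:
{"api": "carry_out", "payload": {"commands": [0,0,0.5,0,1,0,0,1,0,1,0,0,0.5,0,1,0.77,0.5,0,0,1,0.77,0.5,0,0,1,0.77,0.5,0,0,1,0.77,0.5,0,0,1,0.77,0.5,0,0,1]}}

```text
time_s: 12.1
tcp_pos: [0.4981, -0.1477, 0.1408]
eef_rot: [180.0, 0.1, -34.9]
contact_force: [0.8, -1.2, -1.3]
gripper_width: 0.0598
```

Request:
{"api": "carry_out", "payload": {"commands": [0,0,0,0,1,0,0,-0.9,0,1,0,0,-0.9,0,1,0,0,-0.4,0,1,0,0,0,0,1,0,0,0,0,1]}}

```text
time_s: 12.7
tcp_pos: [0.4977, -0.149, 0.0536]
eef_rot: [179.9, 0.1, -34.9]
contact_force: [0.4, -0.7, -1.0]
gripper_width: 0.0594
```

Request:
{"api": "carry_out", "payload": {"commands": [0,0,-0.12,0,1,0,0,0,0,1,0,0,0,0,1]}}

```text
time_s: 13.0
tcp_pos: [0.4986, -0.1489, 0.0495]
eef_rot: [-180.0, -0.1, -34.9]
contact_force: [0.3, -0.3, -1.2]
gripper_width: 0.06
```

Request:
{"api": "carry_out", "payload": {"commands": [0,0,-0.02,0,1,0,0,0,0,1,0,0,0,0,1]}}

```text
time_s: 13.3
tcp_pos: [0.4984, -0.1489, 0.0481]
eef_rot: [-180.0, -0.0, -34.8]
contact_force: [0.6, 0.3, -1.0]
gripper_width: 0.0595
```

Request:
{"api": "carry_out", "payload": {"commands": [0,0,-0.02,0,1,0,0,0,0,1,0,0,0,0,1]}}

```text
time_s: 13.6
tcp_pos: [0.4985, -0.1489, 0.0476]
eef_rot: [-180.0, -0.0, -34.8]
contact_force: [-2.2, 0.9, 5.1]
gripper_width: 0.0597
```

Request:
{"api": "carry_out", "payload": {"commands": [0,0,0,0,0,0,0,0,0,-1,0,0,0,0,-1,0,0,0.5,0,-1,0,0,1,0,-1,0,0,1,0,-1,0,0,0.5,0,-1,0,0,0,0,-1]}}

```text
time_s: 14.4
tcp_pos: [0.5004, -0.149, 0.1706]
eef_rot: [-179.8, -0.3, -34.8]
contact_force: [0.2, -0.2, 0.2]
gripper_width: 0.0878
```

```bash
cat >> h.py <<'E'
def fan(c,z=.019,vmax=480):
    h=cv2.cvtColor(c['frame'],cv2.COLOR_RGB2HSV); m=((h[...,1]>110)&(h[...,2]>90)&((h[...,0]>90)|(h[...,0]<9)|((h[...,0]>45)))).astype(np.uint8); m[vmax:]=0
    m=cv2.morphologyEx(m,cv2.MORPH_OPEN,np.ones((5,5)))
    n,l,s,_=cv2.connectedComponentsWithStats(m); i=1+np.argmax(s[1:,4]); return (l==i),s[i]
E
python3 - <<'E'
from h import *
c=pickle.load(open('w6.pkl','rb')); m,s=fan(c,vmax=200); print(s)
L=[];Rr=[]
for v in range(10,190,20):
    u=np.flatnonzero(m[v]); L.append((u[0],v)); Rr.append((u[-1]+1,v))
print(L,Rr); a=fr(px2w(c,L,.018)); b=fr(px2w(c,Rr,.018)); print(np.c_[a,b])
mid=(a+b)/2; p=np.polyfit(mid[:,0],mid[:,1],1); print('slope deg',np.degrees(p[0]),'y@-.06',np.polyval(p,-.06))
s=telemetry.get_state(); t=M0-.062*X0+np.polyval(p,-.062)*Y0; print('target',t,'delta/0.04',(t-s['tcp_pos'][:2])/.04,s['eef_rot'])
E
```

```text
[  262     0   126   197 20462]
[(np.int64(262), 10), (np.int64(264), 30), (np.int64(263), 50), (np.int64(265), 70), (np.int64(267), 90), (np.int64(266), 110), (np.int64(267), 130), (np.int64(268), 150), (np.int64(268), 170)] [(np.int64(388), 10), (np.int64(388), 30), (np.int64(385), 50), (np.int64(386), 70), (np.int64(386), 90), (np.int64(386), 110), (np.int64(384), 130), (np.int64(385), 150), (np.int64(384), 170)]
[[-0.023   0.0262 -0.0232 -0.0232]
 [-0.0302  0.0257 -0.0303 -0.0234]
 [-0.0375  0.0263 -0.0376 -0.0225]
 [-0.0449  0.0258 -0.0451 -0.0232]
 [-0.0526  0.0253 -0.0527 -0.0234]
 [-0.0604  0.026  -0.0605 -0.0237]
 [-0.0684  0.0259 -0.0685 -0.0232]
 [-0.0766  0.0258 -0.0767 -0.0239]
 [-0.085   0.0261 -0.0851 -0.0237]]
slope deg 0.37430002206054896 y@-.06 0.0012280534534307122
target [ 0.40708547 -0.29302359] delta/0.04 [-2.33195406 -3.60104659] [-179.79692687   -0.30532698  -34.82883692]
```

Request:
{"api": "carry_out", "payload": {"commands": [-0.58,-0.9,0,0,-1,-0.58,-0.9,0,0,-1,-0.58,-0.9,0,0,-1,-0.58,-0.9,0,0,-1,0,0,0,0,-1,0,0,-0.5,0,-1,0,0,-1,0,-1,0,0,-0.6,0,-1]}}

```text
time_s: 15.2
tcp_pos: [0.4043, -0.2924, 0.0806]
eef_rot: [180.0, 0.1, -34.9]
contact_force: [0.1, 0.4, -0.1]
gripper_width: 0.0877
```

Request:
{"api": "carry_out", "payload": {"commands": [0,0,-0.6,0,-1,0,0,-0.6,0,-1,0,0,0,0,-1,0,0,0,0,-1]}}

```text
time_s: 15.6
tcp_pos: [0.4053, -0.2927, 0.0348]
eef_rot: [180.0, 0.1, -34.8]
contact_force: [0.9, 0.6, 0.1]
gripper_width: 0.0878
```

Run:
```python
from h import *
s=telemetry.get_state(); print(s['tcp_pos'],fr(s['tcp_pos']),s['contact_force'],s['eef_rot'])
```

```text
[ 0.40531525 -0.2926997   0.03483603] [[-0.0636  0.0005]] [0.86455203 0.6060624  0.13036875] [ 1.79953108e+02  9.71341760e-02 -3.48316129e+01]
```

Request:
{"api": "carry_out", "payload": {"commands": [0,0,-0.18,0,-1,0,0,0,0,-0.2,0,0,0,0,0.2,0,0,0,0,0.5,0,0,0,0,0.5,0,0,0,0,0.5], "grip_force": 15}}

```text
time_s: 16.2
tcp_pos: [0.4057, -0.2929, 0.0282]
eef_rot: [-180.0, -0.0, -34.9]
contact_force: [-0.3, 0.1, -0.3]
gripper_width: 0.0532
```

Request:
{"api": "carry_out", "payload": {"commands": [-0.1,0.07,0,0,0.5,-0.2,0.14,0,0,0.5,-0.2,0.14,0,0,0.5,-0.2,0.14,0,0,0.5,-0.2,0.14,0,0,0.5,-0.2,0.14,0,0,0.5,-0.2,0.14,0,0,0.5,-0.1,0.07,0,0,0.5]}}

```text
time_s: 17.0
tcp_pos: [0.3488, -0.2531, 0.0282]
eef_rot: [-180.0, -0.0, -34.8]
contact_force: [1.1, -1.0, 4.8]
gripper_width: 0.0527
```

Request:
{"api": "carry_out", "payload": {"commands": [0,0,0,0,0,0,0,0,0,-0.5,0,0,0.3,0,-0.6,0,0,1,0,-1,0,0,1,0,-1,0,0,1,0,-1,0,0,1,0,-1,0,0,0.5,0,-1]}}

```text
time_s: 17.8
tcp_pos: [0.3498, -0.2537, 0.2228]
eef_rot: [-179.9, -0.2, -34.8]
contact_force: [0.8, 0.5, -0.9]
gripper_width: 0.0876
```

```bash
sleep 0
python3 - <<'E'
from h import *
c=cap('wrist'); s=telemetry.get_state(); print(s['tcp_pos'],fr(s['tcp_pos']),s['time_s'])
save(c,'w7.png'); pickle.dump(c,open('w7.pkl','wb'))
t=cap('scene'); pickle.dump(t,open('s7.pkl','wb')); t2=cap('top')
cv2.imwrite('pics/v11.png',np.hstack([c['frame'],cv2.copyMakeBorder(t['frame'][170:410,270:430],0,240,0,0,cv2.BORDER_CONSTANT)])[:,:,::-1])
E
```

```text
[ 0.35084319 -0.25416605  0.22477164] [[-0.1304  0.0013]] 17.85
```

View pics/v11.png

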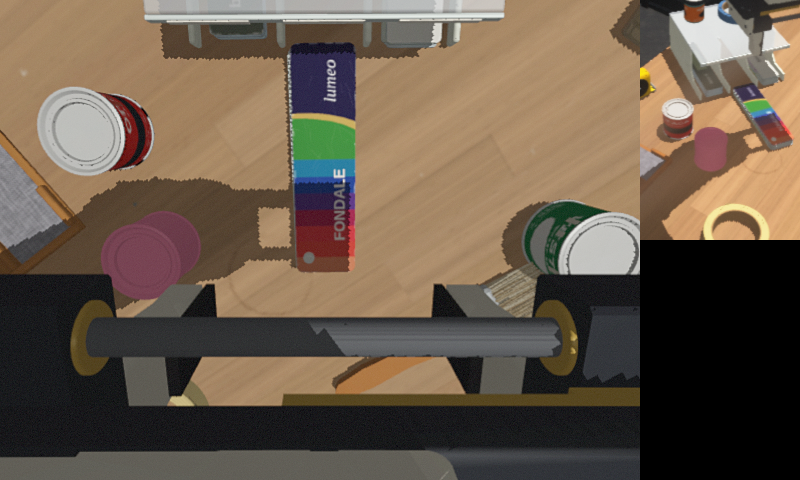

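Run:
```python
from h import *
c=pickle.load(open('w7.pkl','rb'))
h=cv2.cvtColor(c['frame'],cv2.COLOR_RGB2HSV)
m=((h[...,1]>90)&((h[...,0]>25)|(h[...,0]<7))).astype(np.uint8); m[:,:270]=0;m[:,375:]=0;m[:35]=0;m[275:]=0
m=cv2.morphologyEx(m,cv2.MORPH_CLOSE,np.ones((7,7))); n,l,st,_=cv2.connectedComponentsWithStats(m); i=1+np.argmax(st[1:,4]); print(st[i])
k=max(cv2.findContours((l==i).astype(np.uint8),0,2)[0],key=cv2.contourArea)
W=px2w(c,k.reshape(-1,2)+.5,.018)[:,:2].astype(np.float32); rc=cv2.minAreaRect(W); print(rc)
W2=px2w(c,[(291,44),(354,44),(355.5,271.5),(294,271)],.018); print(W2, W2.mean(0)); d=(W2[0]+W2[1]-W2[2]-W2[3])[:2]/2; print(np.hypot(*d),np.degrees(np.arctan2(d[1],d[0])))
for p in(rc[0],W2.mean(0)): print('fr',fr(p))
```

```text
[  291    43    65   218 12913]
((0.38846856355667114, -0.28117072582244873), (0.04983847588300705, 0.17036041617393494), 55.695396423339844)
[[ 0.47233655 -0.30893521  0.018     ]
 [ 0.44534012 -0.34772655  0.018     ]
 [ 0.29507809 -0.24882722  0.018     ]
 [ 0.32563234 -0.20565385  0.018     ]] [ 0.38459678 -0.27778571  0.018     ]
0.1796287707760379 -34.24783573182714
fr [[-0.0841  0.0004]]
fr [[-0.0892  0.001 ]]
```

Request:
{"api": "carry_out", "payload": {"commands": [0.42,-0.29,-0.9,0.1,-1,0.42,-0.29,-1,0,-1,0,0,-1,0,-1,0,0,-1,0,-1,0,0,-0.5,0,-1,0,0,-0.35,0,-1,0,0,0,0,-1,0,0,0,0,-1]}}

```text
time_s: 18.75
tcp_pos: [0.3821, -0.2766, 0.0292]
eef_rot: [179.9, 0.1, -34.5]
contact_force: [0.6, -0.1, 0.3]
gripper_width: 0.0877
```

Request:
{"api": "carry_out", "payload": {"commands": [0.06,-0.03,-0.05,0,-1,0,0,0,0,-0.2,0,0,0,0,0.2,0,0,0,0,0.5,0,0,0,0,0.5,0,0,0,0,0.5,0,0,0,0,0.5], "grip_force": 25}}

```text
time_s: 19.45
tcp_pos: [0.3856, -0.2781, 0.0281]
eef_rot: [-180.0, -0.0, -34.4]
contact_force: [-0.9, 1.0, 2.8]
gripper_width: 0.0525
```

Request:
{"api": "carry_out", "payload": {"commands": [0,0,0.3,0,0.5,0,0,0.8,0,0.5,0,0,0.9,0,0.5,0,0,0.9,0,0.5,0,0,0.1,0,0.5,0,0,0,0,0.5]}}

```text
time_s: 20.05
tcp_pos: [0.386, -0.278, 0.1488]
eef_rot: [-179.9, -0.1, -34.5]
contact_force: [-0.2, 0.1, -1.5]
gripper_width: 0.0519
```

Run:
```python
from h import *
s=telemetry.get_state(); print(s['tcp_pos'],fr(s['tcp_pos']),s['joints'].round(1))
# tray from the first wrist view and the top view (corner estimates)
w=pickle.load(open('w2.pkl','rb')); print(px2w(w,[(124,191),(497,186)],.012))
g=cv2.cvtColor(w['frame'],cv2.COLOR_RGB2HSV); print(g[192,118:150:2].tolist(), g[180:206,310].tolist())
```

```text
[ 0.38596603 -0.27804719  0.14878642] [[-0.0879  0.0016]] [-12.    7.  -31.9  -0.  -51.   67.6]
[[ 0.66031781 -0.07304564  0.012     ]
 [ 0.46076442 -0.07571561  0.012     ]]
[[15, 95, 167], [15, 95, 167], [16, 166, 143], [15, 165, 153], [16, 159, 160], [15, 159, 164], [15, 161, 160], [14, 169, 86], [15, 163, 114], [15, 154, 151], [16, 159, 148], [15, 161, 146], [15, 162, 146], [15, 158, 145], [15, 156, 147], [16, 160, 147]] [[16, 100, 151], [17, 100, 153], [16, 103, 153], [16, 100, 155], [16, 103, 153], [14, 111, 129], [15, 152, 136], [15, 157, 153], [16, 168, 158], [15, 155, 160], [16, 156, 160], [16, 155, 160], [15, 158, 160], [16, 161, 158], [16, 163, 158], [15, 158, 158], [15, 161, 158], [14, 135, 147], [11, 13, 156], [70, 4, 176], [7, 14, 168], [3, 76, 128], [1, 200, 106], [1, 211, 110], [179, 188, 87], [1, 125, 43]]
```

Request:
{"api": "carry_out", "payload": {"commands": [0.1,0.2,0.7,0.86,0.5,0.22,0.64,0.5,0.86,0.5,0.22,0.64,0.5,0.86,0.5,0.22,0.64,0.5,0.86,0.5,0.22,0.64,0.5,0.86,0.5]}}

```text
time_s: 20.55
tcp_pos: [0.4241, -0.1665, 0.2548]
eef_rot: [180.0, 0.2, -17.1]
contact_force: [0.1, -0.4, -1.4]
gripper_width: 0.0518
```

Request:
{"api": "carry_out", "payload": {"commands": [0.22,0.64,0.5,0.86,0.5,0.22,0.64,0.5,0.86,0.5,0.22,0.64,0.5,0.86,0.5,0.22,0.64,0.3,0.86,0.5,0.22,0.64,0,0.86,0.5,0,0,0,0,0.5,0,0,0,0,0.5,0,0,0,0,0.5]}}

```text
time_s: 21.35
tcp_pos: [0.4682, -0.04, 0.3267]
eef_rot: [180.0, 0.1, -0.1]
contact_force: [-0.7, -0.5, -1.5]
gripper_width: 0.0518
```

Run:
```python
from h import *
s=telemetry.get_state(); print(s['tcp_pos'],s['eef_rot'],s['joints'].round(1),s['gripper_width'])
c=cap('wrist'); save(c,'w8.png'); pickle.dump(c,open('w8.pkl','wb'))
```

```text
[ 0.46822196 -0.04002954  0.32666408] [ 1.79967339e+02  1.36514058e-01 -9.62620552e-02] [ 19.2  -1.8 -16.4  -0.  -75.5  70.7] 0.051845185735308955
```

View pics/w8.png

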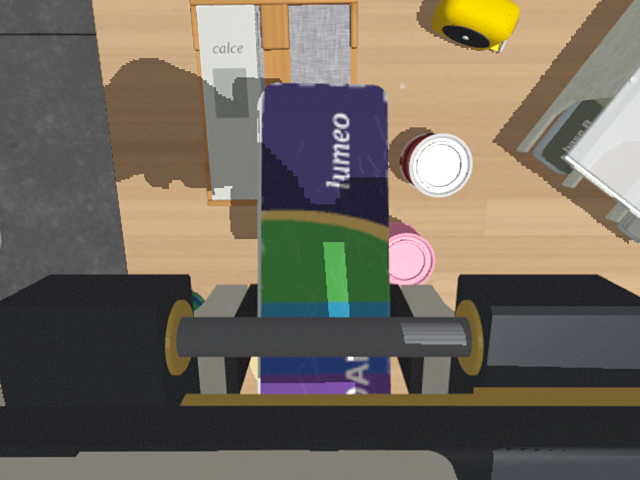

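Run:
```python
from h import *
c=pickle.load(open('w8.pkl','rb')); h=cv2.cvtColor(c['frame'],cv2.COLOR_RGB2HSV).astype(int)
for v in (12,60,70): print(v,'sat',list(enumerate(h[v,340:366,1].tolist(),340)))
for v in (30,100,150,190): print(v,'satL',list(enumerate(h[v,186:220,1].tolist(),186)))
print('div',list(enumerate(h[70,256:296,1].tolist(),256)))
for u in (195,330,345): print(u,'top',h[0:12,u,:2].tolist())
print('bot 225',list(enumerate(h[190:216,222,1].tolist(),190)))
# held fan in tool frame: far end and sides
t=dict(c); t['wfc']=np.array(c['mount']); 
for z in (.0094,.0124): print(px2w(t,[(272,85),(380,85),(258,200),(389.5,200),(261,110),(388,110)],z).round(4).tolist())
hh=h[:,:,:]; print('end',[tuple(x) for x in h[78:94,330,:].tolist()]); print('sides',h[200,252:266].tolist(),h[200,384:396].tolist())
```

```text
12 sat [(340, 4), (341, 4), (342, 4), (343, 4), (344, 4), (345, 6), (346, 6), (347, 4), (348, 6), (349, 17), (350, 72), (351, 154), (352, 147), (353, 147), (354, 143), (355, 147), (356, 147), (357, 147), (358, 95), (359, 84), (360, 88), (361, 87), (362, 86), (363, 87), (364, 87), (365, 86)]
60 sat [(340, 7), (341, 6), (342, 3), (343, 3), (344, 4), (345, 7), (346, 6), (347, 6), (348, 7), (349, 11), (350, 63), (351, 133), (352, 148), (353, 148), (354, 142), (355, 147), (356, 143), (357, 97), (358, 84), (359, 85), (360, 88), (361, 86), (362, 86), (363, 86), (364, 85), (365, 85)]
70 sat [(340, 3), (341, 4), (342, 4), (343, 4), (344, 4), (345, 4), (346, 6), (347, 6), (348, 11), (349, 12), (350, 73), (351, 132), (352, 145), (353, 142), (354, 147), (355, 147), (356, 144), (357, 98), (358, 87), (359, 87), (360, 87), (361, 87), (362, 85), (363, 89), (364, 89), (365, 89)]
30 satL [(186, 89), (187, 90), (188, 89), (189, 88), (190, 86), (191, 85), (192, 122), (193, 148), (194, 141), (195, 142), (196, 147), (197, 120), (198, 6), (199, 6), (200, 9), (201, 8), (202, 7), (203, 7), (204, 7), (205, 8)
[... 2742 characters left out ...]
-0.0212, 0.0124], [0.0756, 0.022, 0.0124]]
end [(135, 6, 159), (110, 5, 164), (120, 4, 173), (113, 6, 165), (128, 6, 168), (135, 12, 170), (131, 22, 166), (129, 36, 147), (125, 72, 110), (124, 106, 94), (124, 110, 93), (124, 123, 89), (126, 117, 94), (127, 118, 93), (127, 121, 95), (125, 107, 93)]
sides [[15, 150, 107], [15, 142, 108], [15, 155, 107], [15, 159, 106], [12, 142, 108], [16, 36, 119], [68, 8, 130], [65, 11, 137], [60, 6, 134], [130, 8, 98], [126, 54, 75], [125, 73, 66], [122, 92, 47], [123, 110, 51]] [[124, 87, 50], [120, 80, 51], [128, 100, 56], [133, 57, 63], [12, 78, 141], [16, 96, 199], [17, 95, 207], [16, 92, 206], [16, 92, 206], [16, 91, 204], [17, 93, 204], [16, 93, 205]]
```

Run:
```python
from h import *
c=pickle.load(open('w8.pkl','rb')); h=cv2.cvtColor(c['frame'],cv2.COLOR_RGB2HSV).astype(int)
t=dict(c); t['wfc']=np.array(c['mount'])
m=(h[...,0]>100)&(h[...,1]>40)|((h[...,0]>40)&(h[...,0]<100)&(h[...,1]>90))
for v in (95,110,130,150,170,190,240,260):
    u=np.flatnonzero(m[v,240:410])+240; a,b=u[0],u[-1]+1
    P=px2w(t,[(a,v),(b,v)],.0104); print(v,a,b,P.round(4).tolist(),round(P[1,1]-P[0,1],4))
print('tray R edge',px2w(c,[(357.5,12),(357,60),(357,70)],.012),'L',px2w(c,[(192,30),(200.5,100),(205,150),(206.5,190)],.012))
print('inner R',px2w(c,[(350.5,12),(350.5,70)],.012),'div',px2w(c,[(264,70),(290,70)],.012))
print('ends',px2w(c,[(222,206),(222,200.3),(330,3.7)],.012))
w=pickle.load(open('w7.pkl','rb')); h=cv2.cvtColor(w['frame'],cv2.COLOR_RGB2HSV).astype(int)
m=(h[...,0]>100)&(h[...,1]>60)|((h[...,0]>40)&(h[...,0]<100)&(h[...,1]>90))
for v in (60,90,130,150,170,200,230):
    u=np.flatnonzero(m[v,275:370])+275; a,b=u[0],u[-1]+1
    P=fr(px2w(w,[(a,v),(b,v)],.018)); print(v,a,b,P.tolist(),round(P[0,1]-P[1,1],4))
print(telemetry.get_state()['moment'])
```

```text
95 264 384 [[0.0803, -0.0197, 0.0104], [0.0803, 0.0202, 0.0104]] 0.0399
110 263 387 [[0.0755, -0.0202, 0.0104], [0.0755, 0.0214, 0.0104]] 0.0416
130 262 388 [[0.069, -0.0208, 0.0104], [0.069, 0.022, 0.0104]] 0.0428
150 262 388 [[0.0624, -0.0211, 0.0104], [0.0624, 0.0223, 0.0104]] 0.0433
170 262 406 [[0.0556, -0.0213, 0.0104], [0.0556, 0.0288, 0.0104]] 0.0501
190 262 388 [[0.0486, -0.0216, 0.0104], [0.0486, 0.0228, 0.0104]] 0.0444
240 263 410 [[0.0304, -0.0219, 0.0104], [0.0304, 0.0316, 0.0104]] 0.0535
260 262 410 [[0.0227, -0.0226, 0.0104], [0.0228, 0.032, 0.0104]] 0.0545
tray R edge [[ 0.64717382 -0.07342119  0.012     ]
 [ 0.60402871 -0.0737882   0.012     ]
 [ 0.59473086 -0.07397138  0.012     ]] L [[0.63136874 0.0885793  0.012     ]
 [0.56630261 0.08537909 0.012     ]
 [0.51637666 0.08455723 0.012     ]
 [0.4741762  0.08611448 0.012     ]]
inner R [[ 0.64718369 -0.06662273  0.012     ]
 [ 0.59474024 -0.06744338  0.012     ]] div [[ 0.59482792  0.0194189   0.012     ]
 [ 0.59480883 -0.00668522  0.012     ]]
ends [[ 0.45668054  0.07052579  0.012     ]
 [ 0.46294775  0.07012186  0.012     ]
 [ 0.65442937 -0.04669308  0.012     ]]
60 291 355 [[-0.0104, 0.0254], [-0.0106, -0.023]] 0.0484
90 292 355 [[-0.0318, 0.0252], [-0.032, -0.0233]] 0.0485
130 293 355 [[-0.0615, 0.0251], [-0.0617, -0.0238]] 0.0489
150 293 355 [[-0.0769, 0.0254], [-0.0771, -0.024]] 0.0494
170 294 354 [[-0.0927, 0.025], [-0.0929, -0.0235]] 0.0485
200 295 355 [[-0.1171, 0.0247], [-0.1173, -0.0246]] 0.0493
230 296 354 [[-0.1425, 0.0244], [-0.1427, -0.0242]] 0.0486
[-0.07799012 -0.0105383   0.00666069]
```

Run:
```python
from h import *
w=pickle.load(open('w2.pkl','rb')); h=cv2.cvtColor(w['frame'],cv2.COLOR_RGB2HSV).astype(int)
for v in (225,240):
    s=h[v,:,1]; print(v,[ (u,s[u]) for u in range(120,160)][::2],[(u,s[u]) for u in range(466,500)][::2])
for u in (180,240,420,460): print(u,list(enumerate(h[184:210,u,1].tolist(),184)))
```

```text
225 [(120, np.int64(96)), (122, np.int64(97)), (124, np.int64(98)), (126, np.int64(152)), (128, np.int64(158)), (130, np.int64(160)), (132, np.int64(155)), (134, np.int64(154)), (136, np.int64(159)), (138, np.int64(154)), (140, np.int64(158)), (142, np.int64(89)), (144, np.int64(12)), (146, np.int64(9)), (148, np.int64(4)), (150, np.int64(8)), (152, np.int64(6)), (154, np.int64(6)), (156, np.int64(8)), (158, np.int64(8))] [(466, np.int64(4)), (468, np.int64(2)), (470, np.int64(10)), (472, np.int64(6)), (474, np.int64(8)), (476, np.int64(7)), (478, np.int64(16)), (480, np.int64(140)), (482, np.int64(178)), (484, np.int64(156)), (486, np.int64(156)), (488, np.int64(153)), (490, np.int64(153)), (492, np.int64(160)), (494, np.int64(159)), (496, np.int64(130)), (498, np.int64(101))]
240 [(120, np.int64(98)), (122, np.int64(97)), (124, np.int64(95)), (126, np.int64(98)), (128, np.int64(159)), (130, np.int64(155)), (132, np.int64(159)), (134, np.int64(155)), (136, np.int64(156)), (138, np.int64(162)), (140, np.int64(160)), (142, np.int64(171)), (144, np.int64(103)), (146, np.int64(10)), (14
[... 973 characters left out ...]
28), (200, 25), (201, 8), (202, 10), (203, 9), (204, 6), (205, 6), (206, 6), (207, 0), (208, 7), (209, 7)]
420 [(184, 138), (185, 176), (186, 167), (187, 160), (188, 163), (189, 156), (190, 158), (191, 159), (192, 158), (193, 158), (194, 159), (195, 152), (196, 157), (197, 165), (198, 121), (199, 14), (200, 6), (201, 10), (202, 2), (203, 2), (204, 10), (205, 8), (206, 2), (207, 6), (208, 8), (209, 4)]
460 [(184, 163), (185, 168), (186, 153), (187, 160), (188, 163), (189, 155), (190, 159), (191, 155), (192, 162), (193, 161), (194, 154), (195, 156), (196, 162), (197, 175), (198, 76), (199, 11), (200, 6), (201, 4), (202, 4), (203, 8), (204, 10), (205, 7), (206, 6), (207, 8), (208, 8), (209, 8)]
```

Run:
```python
from h import *
w=pickle.load(open('w2.pkl','rb'))
P=px2w(w,[(142.3,225),(479.5,225),(180,202.3),(460,198.2),(144,240),(478,240)],.004); print(P.round(4),'x mid',(P[0]+P[1])/2,(P[4]+P[5])/2)
```

```text
[[ 0.6561 -0.0527  0.004 ]
 [ 0.465  -0.0525  0.004 ]
 [ 0.6338 -0.0656  0.004 ]
 [ 0.4774 -0.0679  0.004 ]
 [ 0.6561 -0.0439  0.004 ]
 [ 0.465  -0.0437  0.004 ]] x mid [ 0.56053653 -0.05261029  0.004     ] [ 0.56053904 -0.04382349  0.004     ]
```

Request:
{"api": "carry_out", "payload": {"commands": [0.78,0.025,0,0.22,0.5,0.78,0.025,0,0,0.5,0.78,0.025,-0.3,0,0.5,0,0,-1,0,0.5,0,0,-1,0,0.5,0,0,-1,0,0.5,0,0,-1,0,0.5,0,0,-1,0,0.5]}}

```text
time_s: 22.2
tcp_pos: [0.5619, -0.0377, 0.1144]
eef_rot: [180.0, -0.0, 0.7]
contact_force: [0.5, -0.1, -1.1]
gripper_width: 0.0522
```

Request:
{"api": "carry_out", "payload": {"commands": [0,0,-0.5,0,0.5,0,0,-0.4,0,0.5,0,0,0,0,0.5,0,0,0,0,0.5]}}

```text
time_s: 22.6
tcp_pos: [0.5624, -0.0373, 0.0801]
eef_rot: [180.0, 0.0, 0.8]
contact_force: [1.3, -0.5, 0.1]
gripper_width: 0.052
```

Run:
```python
from h import *
s=telemetry.get_state(); print(s['tcp_pos'],s['eef_rot'],s['contact_force'],s['moment'],s['gripper_width'],s['time_s'])
```

```text
[ 0.56236278 -0.03734104  0.080073  ] [1.79975590e+02 3.05791100e-02 7.81427678e-01] [ 1.29977628 -0.4713804   0.12269856] [ 0.00050217 -0.03643711  0.00304672] 0.05197382357255017 22.6
```

Request:
{"api": "carry_out", "payload": {"commands": [0,0,-0.3,0,0.5,0,0,-0.3,0,0.5,0,0,0,0,0.5]}}

```text
time_s: 22.9
tcp_pos: [0.5615, -0.0369, 0.0545]
eef_rot: [180.0, 0.1, 0.8]
contact_force: [0.3, 0.3, -0.0]
gripper_width: 0.0522
```

Request:
{"api": "carry_out", "payload": {"commands": [0,0,-0.15,0,0.5,0,0,-0.1,0,0.5,0,0,0,0,0.5], "grip_force": 15}}

```text
time_s: 23.2
tcp_pos: [0.5621, -0.0367, 0.0454]
eef_rot: [180.0, 0.0, 0.8]
contact_force: [-0.8, -0.3, -0.5]
gripper_width: 0.0523
```

```bash
cat > held.py <<'E'
from h import *
s=telemetry.get_state(); print(s['tcp_pos'],s['contact_force'],s['moment'],s['time_s'])
c=cap('wrist'); h=cv2.cvtColor(c['frame'],cv2.COLOR_RGB2HSV).astype(int)
t=dict(c); t['wfc']=np.array(c['mount'])
m=(h[...,0]>112)&(h[...,0]<140)&(h[...,1]>40)
print('col330',[(v,*h[v,330,:2]) for v in range(40,110,4)])
for v in (110,130,150,190):
    u=np.flatnonzero(m[v,240:410])+240
    if len(u): P=px2w(t,[(u[0],v),(u[-1]+1,v)],.0104); print(v,u[0],u[-1]+1,P[0].round(4),round(P[1,1]-P[0,1],4))
E
python3 held.py
```

```text
[ 0.56209249 -0.03665621  0.04544093] [-0.8148074  -0.28500172 -0.49112119] [-0.05430074 -0.0362834  -0.0249023 ] 23.2
col330 [(40, np.int64(16), np.int64(78)), (44, np.int64(16), np.int64(114)), (48, np.int64(16), np.int64(138)), (52, np.int64(17), np.int64(137)), (56, np.int64(17), np.int64(134)), (60, np.int64(17), np.int64(135)), (64, np.int64(16), np.int64(158)), (68, np.int64(105), np.int64(5)), (72, np.int64(124), np.int64(109)), (76, np.int64(123), np.int64(103)), (80, np.int64(124), np.int64(108)), (84, np.int64(124), np.int64(102)), (88, np.int64(124), np.int64(108)), (92, np.int64(123), np.int64(107)), (96, np.int64(122), np.int64(111)), (100, np.int64(125), np.int64(117)), (104, np.int64(124), np.int64(114)), (108, np.int64(125), np.int64(109))]
110 259 397 [ 0.0755 -0.0216  0.0104] 0.0463
130 260 396 [ 0.069  -0.0215  0.0104] 0.0462
150 260 396 [ 0.0624 -0.0218  0.0104] 0.0468
190 260 394 [ 0.0486 -0.0223  0.0104] 0.0472
```

Request:
{"api": "carry_out", "payload": {"commands": [0,0,-0.1,0,0.5,0,0,-0.1,0,0.5,0,0,0,0,0.5]}}

```text
time_s: 23.55
tcp_pos: [0.562, -0.0367, 0.0374]
eef_rot: [180.0, 0.0, 0.8]
contact_force: [0.8, 0.2, -0.4]
gripper_width: 0.052
```

Request:
{"api": "carry_out", "payload": {"commands": [0,0,-0.1,0,0.5,0,0,0,0,0.5,0,0,0,0,0.5]}}

```text
time_s: 23.85
tcp_pos: [0.5624, -0.0366, 0.0339]
eef_rot: [-180.0, -0.0, 0.8]
contact_force: [0.3, 0.7, -0.7]
gripper_width: 0.0522
```

```bash
python3 held.py
```

```text
[ 0.56241818 -0.03663557  0.03392305] [ 0.28181315  0.66654484 -0.68355068] [-0.03550278 -0.16395174  0.02876458] 23.85
col330 [(40, np.int64(16), np.int64(147)), (44, np.int64(17), np.int64(139)), (48, np.int64(17), np.int64(136)), (52, np.int64(17), np.int64(134)), (56, np.int64(17), np.int64(141)), (60, np.int64(15), np.int64(143)), (64, np.int64(124), np.int64(102)), (68, np.int64(125), np.int64(107)), (72, np.int64(125), np.int64(109)), (76, np.int64(125), np.int64(113)), (80, np.int64(125), np.int64(108)), (84, np.int64(124), np.int64(108)), (88, np.int64(125), np.int64(108)), (92, np.int64(124), np.int64(104)), (96, np.int64(125), np.int64(113)), (100, np.int64(123), np.int64(102)), (104, np.int64(125), np.int64(106)), (108, np.int64(125), np.int64(111))]
110 254 402 [ 0.0755 -0.0233  0.0104] 0.0497
130 255 400 [ 0.069  -0.0232  0.0104] 0.0493
150 256 399 [ 0.0624 -0.0231  0.0104] 0.0492
190 257 397 [ 0.0486 -0.0233  0.0104] 0.0494
```

Request:
{"api": "carry_out", "payload": {"commands": [-0.05,0,-0.02,0,0.5,0,0,-0.02,0,0.5,0,0,0,0,0.5,0,0,0,0,0.5]}}

```text
time_s: 24.3
tcp_pos: [0.5614, -0.0365, 0.0333]
eef_rot: [-180.0, -0.1, 0.9]
contact_force: [0.7, -0.4, 5.1]
gripper_width: 0.0526
```

Request:
{"api": "carry_out", "payload": {"commands": [0,0,0,0,-0.2,0,0,0,0,-0.4,0,0,0,0,-0.4,0,0,0.3,0,-0.4,0,0,0.7,0,-0.4,0,0,1,0,-0.4,0,0,1,0,-0.4,0,0,1,0,-0.4]}}

```text
time_s: 25.1
tcp_pos: [0.5598, -0.0369, 0.1947]
eef_rot: [180.0, 0.0, 0.8]
contact_force: [0.8, -0.3, -0.6]
gripper_width: 0.0611
```

Request:
{"api": "carry_out", "payload": {"commands": [-1,0,1,0,-0.4,-1,0,1,0,-0.4,-1,0,0.5,0,-0.4,0,0,0,0,-0.4,0,0,0,0,-0.4,0,0,0,0,-0.4]}}

```text
time_s: 25.7
tcp_pos: [0.4496, -0.0367, 0.283]
eef_rot: [-180.0, 0.0, 0.8]
contact_force: [-0.2, -0.0, -0.5]
gripper_width: 0.0616
```

Run:
```python
from h import *
s=telemetry.get_state(); print(s['tcp_pos'],s['eef_rot'],s['contact_force'],s['time_s'],s['gripper_width'])
c=cap('wrist'); save(c,'w9.png'); pickle.dump(c,open('w9.pkl','wb')); d=cap('top'); pickle.dump(d,open('t9.pkl','wb')); pickle.dump(cap('scene'),open('s9.pkl','wb'))
h=cv2.cvtColor(c['frame'],cv2.COLOR_RGB2HSV).astype(int)
m=((h[...,0]>35)&(h[...,1]>90)|(h[...,0]<6)&(h[...,1]>120)).astype(np.uint8); m[270:]=0
m=cv2.morphologyEx(m,cv2.MORPH_CLOSE,np.ones((9,9)));m=cv2.morphologyEx(m,cv2.MORPH_OPEN,np.ones((5,5)))
n,l,st,cc=cv2.connectedComponentsWithStats(m)
for i in np.argsort(-st[1:,4])[:4]+1: print(st[i],cc[i].round(1),px2w(c,cc[i],.023).round(3))
```

```text
[ 0.44964307 -0.03668018  0.28299433] [-1.79997869e+02  1.28434518e-02  8.29013257e-01] [-0.22388611 -0.00470886 -0.4576367 ] 25.7 0.06161294015162568
[ 298    0   57  169 9235] [325.5  82.9] [[ 0.559 -0.037  0.023]]
[ 378  215   73   55 1790] [409.4 239.2] [[ 0.417 -0.121  0.023]]
[414 123  20  46 408] [421.9 144.8] [[ 0.507 -0.127  0.023]]
[501   0  12  16 156] [506.5   7.5] [[ 0.622 -0.19   0.023]]
```

Request:
{"api": "carry_out", "payload": {"commands": [0.8,0,0.8,0,-0.4,0,0,0,0,-0.4,0,0,0,0,-0.4,0,0,0,0,-0.4]}}

```text
time_s: 26.25
tcp_pos: [0.4813, -0.0367, 0.3138]
eef_rot: [180.0, 0.1, 0.8]
contact_force: [1.3, -0.7, -0.5]
gripper_width: 0.0614
```

Run:
```python
from h import *
s=telemetry.get_state(); print(s['tcp_pos'])
c=cap('wrist'); save(c,'w10.png'); pickle.dump(c,open('w10.pkl','wb'))
h=cv2.cvtColor(c['frame'],cv2.COLOR_RGB2HSV).astype(int)
col=325; print('far',[(v,*h[v,col].tolist()) for v in range(0,30,1)]); 
# near end
vs=[v for v in range(120,268)]; print('near',[(v,*h[v,col].tolist()) for v in range(150,230,2)])
for v in (25,50,80,110,140,165):
    s=h[v]; print(v,''.join('g' if s[u,1]<30 else ('w' if 9<s[u,0]<20 and s[u,1]>125 else ('t' if 9<s[u,0]<20 else 'F')) for u in range(250,400)))
```

```text
[ 0.48133934 -0.03674772  0.31383642]
far [(0, 15, 91, 185), (1, 16, 92, 185), (2, 15, 94, 185), (3, 16, 94, 187), (4, 15, 93, 187), (5, 16, 95, 183), (6, 15, 105, 162), (7, 15, 148, 158), (8, 16, 159, 176), (9, 16, 150, 182), (10, 16, 151, 188), (11, 16, 151, 193), (12, 16, 150, 192), (13, 16, 152, 174), (14, 14, 166, 117), (15, 14, 157, 94), (16, 5, 86, 124), (17, 129, 115, 82), (18, 124, 137, 80), (19, 126, 124, 80), (20, 122, 117, 76), (21, 127, 116, 81), (22, 127, 115, 80), (23, 124, 118, 84), (24, 126, 118, 78), (25, 126, 115, 80), (26, 124, 115, 80), (27, 122, 120, 81), (28, 128, 126, 79), (29, 123, 118, 82)]
near [(150, 135, 144, 69), (152, 134, 131, 70), (154, 132, 133, 73), (156, 160, 161, 73), (158, 172, 176, 90), (160, 173, 178, 90), (162, 171, 185, 88), (164, 170, 192, 89), (166, 172, 181, 90), (168, 171, 193, 87), (170, 177, 179, 108), (172, 0, 171, 118), (174, 0, 177, 117), (176, 0, 174, 117), (178, 1, 168, 120), (180, 179, 185, 117), (182, 0, 185, 116), (184, 2, 182, 116), (186, 2, 181, 117), (188, 2, 172, 117), (190, 1, 176, 116), (192, 1, 174, 116), (194, 2, 194, 12
[... 578 characters left out ...]
FFFFFFFFFFggFFFgFFFFFFFFFFFFFFFFFgggggwwwwwwwtttttttttttttttttttttttttttttttttttt
80 ggggggggggggggggggtwwwwwwwwwwwwwwwwwwwwwwwwwwggggFFFFFFFFFFFFFFFFFFFFFFFFFFFFFFFFFFFFFFFFFFFFFFttFFFFgggggtwwwwwwttttttttttttttttttttttttttttttttttttt
110 gggggggggggggggggggtwwwwwwwwwwwwwwwwwwwwwwwwwttggFFFFFFFFFFFFFFFFFFFFFFFFFFFFFFFFFFFFFFFFFFFFFFFFFFFFggggtwwwwwwtttttttttttttttttttttttttttttttttttttt
140 ggggggggggggggggggggtwwwwwwwwwwwwwwwwwwwwwwwwwFggFFFFFFFFFFFFFFFFFFFFFFFFFFFFFFFFFFFFFgggggFFFFFFFFFgggggtwwwwwwtttttttttttttttttttttttttttttttttttttt
165 gggggggggggggggggggggwwwwwwwwwwwwwwwwwwwwwwwwwtgggFFFFFFFFFFFFFFFFFFFFFFFFFFFFFFFFFFFFFFFFFFFFFFFFFFggggtwwwwwwttttttttttttttttttttttttttttttttttttttt
```

Run:
```python
from h import *
c=pickle.load(open('w10.pkl','rb'))
P=px2w(c,[(325,16.5),(325,210.5)],.022); Q=px2w(c,[(325,6.5),(325,218.7)],.012); print('fan ends',P[:,0],P[:,0].mean(),'tray ends',Q[:,0],Q[:,0].mean())
F=px2w(c,[(300,25),(351.5,25),(298.5,80),(352,80),(299,165),(352,165)],.022); print('fan mids y',[F[i:i+2,1].mean().round(4) for i in(0,2,4)],'x',F[::2,0].round(3),'w',(F[::2,1]-F[1::2,1]).round(4))
G=px2w(c,[(294,25),(357,25),(295,80),(357,80),(296.5,165),(354.5,165)],.004); print('place mids y',[G[i:i+2,1].mean().round(4) for i in(0,2,4)],(G[::2,1]-G[1::2,1]).round(4))
# tin and others from top camera, before/after
a=pickle.load(open('top0.pkl','rb')); a['wfc']=np.linalg.inv(a['camera_from_world']); b=cap('top')
for n,lo,hi in(('yellow',(22,150,120),(32,255,255)),('blue',(100,120,60),(115,255,255)),('teal',(75,60,60),(92,255,255))):
    for q,im in(('0',a),('1',b)):
        m=cv2.inRange(cv2.cvtColor(im['frame'],cv2.COLOR_RGB2HSV),lo,hi); m[:160]=0; m[260:]=0; m[:,:280]=0; m[:,490:]=0; y,x=np.nonzero(m); print(n,q,len(x),x.mean().round(1),y.mean().round(1))
g=cv2.medianBlur(cv2.cvtColor(c['frame'],cv2.COLOR_RGB2GRAY),5)
hc=cv2.HoughCircles(g[90:260,370:520],cv2.HOUGH_GRADIENT,1,40,param1=100,param2=25,minRadius=20,maxRadius=45); print(hc, [px2w(c,(x+370,y+90),.055).round(3) for x,y,_ in hc[0]] if hc is not None else '')
s=telemetry.get_state(); print(s['contact_force'],s['time_s'])
```

```text
fan ends [0.65104847 0.46904841] 0.5600484411384751 tray ends [0.66187685 0.45825484] 0.5600658473999518
fan mids y [np.float64(-0.0366), np.float64(-0.0369), np.float64(-0.0384)] x [0.644 0.596 0.515] w [0.0478 0.0513 0.0535]
place mids y [np.float64(-0.0364), np.float64(-0.0376), np.float64(-0.0385)] [0.061 0.062 0.061]
yellow 0 491 311.3 194.5
yellow 1 498 311.2 194.6
blue 0 222 445.0 226.6
blue 1 217 443.6 226.7
teal 0 282 412.9 185.5
teal 1 282 412.9 185.5
[[[74.5 89.5 29.4]]] [array([[ 0.507, -0.15 ,  0.055]])]
[ 0.58491375 -0.09063295  0.30542331] 26.35
```

```bash
python3 -c "
from h import *
print(r.close_job())"
```

```text
the job is handed in; nothing more can be done
None
```

The job is done and handed in at about 26 s of the 72 s. By my last measurements everything checked ended up where the task asks, but `close_job` gives no verdict.

**How it was done:** With the tool pointing straight down, the gripper's body would have hit the sorter's top board before the fingers reached the fan. So I held the red tin and pressed its bottom edge on the fan's cover, at roughly 7–15 N, to draw the fan out about 12 cm. I then stood the tin on the bare worktop, gripped the fan by its sides and slid it clear. Last, I lifted it at its middle and laid it in the free place of the tray.

**Last checks, from the wrist and top cameras:**
- **Fan:** its ends are centred between the tray's ends to about 0.1 mm, and its middle is within about 1 mm of the place's middle. It lies cover up and parallel to the ribs, with the grey lining showing along both sides.
- **Red tin:** it stands at about (0.507, −0.150), well clear of the fan and the tray.
- **Other things:** the tape measure, the tape roll and the pot show less than 1.5 pixels of shift against the first picture. I did not measure the white box and the two chip boxes again, but nothing touched them as far as I could tell.
- **Robot:** the gripper is raised and touches nothing.

**What did not go cleanly:**
- **Pressing:** the force was briefly just above the suggested 12 N.
- **Fan droop:** the fan drooped by about 14° in the grip when I lifted it, and came flat again as it settled on the tray floor.
- **Flatness check:** in the last picture the fan's measured width varies from 48 mm at the far end to 53 mm at the near end. I put this down to its rounded corners and the light, because just before release the width was even and the fan was pressing on the floor with about 5 N.

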